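# Egg to the sandwich with the tongs

### The arm

A 6-joint arm with a two-finger parallel gripper is mounted at the origin on the work surface. World frame = base frame: x ahead of the robot, y to its left, z up, the work surface at z = 0. Lengths are in m, angles in degrees, forces in N, time in s.
With the tool pointing down it reaches from about 0.35 to 0.875 m from the base axis. Payload 4.2 kg.
Tool frame: the origin (TCP) lies on the centre line of the jaws, within the pads' length; the fingertips stand 25 mm ahead of it and the grasp point (between the pads) lies 6 mm ahead of it; z points along the fingers, y is the line along which they close (so a half turn about z gives the same grasp; the last joint's range is limited). The gripper opens to 87 mm and grips with 3 to 60 N. Pads are 19 mm wide; open, the fingers measure 117 mm over their backs; the gripper's body (75 mm by 190 mm) begins 51 mm behind the grasp point.
Start: joints at [87.697, 22.042, 0.453, 0, -68.411, -14.817], TCP at [0.184, 0.597, 0.248] pointing down, gripper open.
Joint ranges: [-179.83, 179.83], [-69.29, 118.12], [-61.27, 80.66], [-181.25, 117.63], [-171.15, -9.14], [-177.46, 177.46]. Speed limits (degrees/s): [159.86, 159.86, 180, 180, 180, 180].

### API

Orientations are given as a 3x3 rotation matrix whose columns are the frame's x, y, z axes.
In Python, from station import r gives the robot as it stands.
- The arm moves only by the tool move_arm, never from a script. Its argument "series" is a list of rows, each an object with "grip": the opening, from 0 (shut) to 1 (fully open); "xyz": the shift along the tool's x, y, z in mm, a list of three; "angular": the turn, a rotation vector about the tool's x, y, z in rad, a list of three. A call has 1 to 10 rows; each row is the pose to reach, as a shift and turn from the pose commanded when the call began, along the tool's axes at that moment; what a row does not reach only later rows make up. A row lasts 1/10 s, in which the tool goes at most 50 mm and 8.59 degrees, less where a joint would pass 70% of its speed; a pose out of reach is approached as far as the arm can. A call with a gripper value outside its range is refused whole. The fingers move at their own pace and stop on an object; the grip force is fixed at half the most. Time passes only in rows, so rows that repeat a pose let the fingers close. It gives the time, the measured TCP pose, the force, the opening and the grip force at its end, in the units of the state.
- r.sense(): the state, without advancing time (a new reading comes with each control period).
- r.capture(name): name is "scene" or "top" or "wrist"; returns a dict with "img" (384x512x3 uint8, red, green, blue), "camera_matrix" (3x3 intrinsics, pixels), "rvec" (rotation vector, rad) and "tvec" (3), from world to camera coordinates, as OpenCV has them; the wrist camera has in their place "hand_eye" (4x4, takes a point from camera to tool coordinates, whose origin is the TCP and whose axes are the flange's). Camera axes: x right, y down, z forward; pixel columns grow to the right and rows downward; lengths in m; the calibration is good to about 2 mm. A picture is of the moment at which its call begins: read the wrist's pose just before it. There is no depth.
- r.finish_job(): hands the job in; it is judged then, once.
The state is a dict: "time_s": time; "joints": joint angles; "joint_velocities": joint speeds; "effort": joint torques, N m; "tcp_pos": TCP position; "ee_rot": TCP orientation; "wrist_force": force on the tool from outside, world axes, zero at the start; "moment": the same for the moment, N m; "gripper_width": opening from 0.0 (shut) to 1.0 (fully open); "gripper_force": force on a finger pad.
Only numpy, scipy, OpenCV 4.12 (cv2) and the standard library are available. Lean on these libraries where they do the work, as an engineer would, in place of code of your own. Each camera call takes 0.05 s, during which the arm holds its last target. There are 200 camera calls.

### The job

Take the spring tongs out of their caddy, close their jaws on the boiled egg in the rack and carry it over the middle of the open roll, without touching the egg with the gripper or disturbing the tomatoes, bottle and bowl. Finish while still holding: the egg stays gripped in the tongs, still, about 9 cm above the cut face of the roll, and nothing is put down or let go.

Things in the scene. Friction and masses are not known exactly. Their poses are not given: they have to be found in the camera images.
- tongs: Steel spring tongs, 202 mm tall, 90 g, standing on their jaws in the caddy, hinge pin on top (196 mm above the jaw ends). Arms left and right along y, z up to the hinge, origin between the jaw ends at their lower edge. The frame belongs to the +y arm: it leans by half of joint tongs_arm when the tongs are squeezed evenly.
- tongs_grip (a point): Where to grip: on the tongs' middle line, 38 mm below the pin, between two flat grip plates (26 mm wide, 13 to 68 mm below the pin) to squeeze along y. Over their outsides, free: 49 mm here, 52 mm 19 mm lower, each leaning out 0.087 rad; on the egg: parallel, 42 mm. Tongs end 44 mm above here.
- tongs_jaws (a point): Middle between the open jaws, 147 mm below tongs_grip along the tongs, 11 mm above the lowest jaw edges. Jaws are shallow scoops 37 mm wide (x), 26 mm high, 76 mm clear apart along y when free, 87 mm over their outsides. Fixed to the +y arm, so it is off the middle when squeezed.
- tongs_arm (a joint): Closing angle of the tongs (rad): 0 free and open, 0.173 when the jaws are 44 mm apart (on the egg), 0.38 at most. 0.01 rad closes the jaws by 1.85 mm. A preloaded spring (0.2 N m at 0, 0.3 N m at 0.173) opens them: 5 to 8 N on the grip plates.
- caddy: Fixed open aluminium box 54 x 104 x 60 mm tall (x, y, z), wall 3 mm, floor 10 mm, in which the tongs stand with about 6 mm play; origin under its centre. Tongs and caddy have the same axes; y points roughly away from the robot (world x), within 0.35 rad.
- rack: Fixed wooden rack 205 x 100 x 20 mm tall (x, y, z) with three 30 mm holes in a row along its x (roughly world y, within 0.3 rad), 66 mm apart, the middle one at its centre; origin under its centre. The egg sits in one hole, a round tomato in each of the others.
- egg: The boiled egg itself, 55 g; origin at its blunt lower end, z up along it.
- egg_center (a point): Centre of the egg, half-way up. It stands on its blunt end in a hole, 56 mm tall, 44 mm wide at its widest, which is 3 mm below this point and 18 mm above the rack's top.
- tomato_a_center (a point): Centre of a round tomato, 44 mm across, loose in a hole of the rack; leave alone.
- tomato_b_center (a point): Centre of the other round tomato, 44 mm across, loose in a hole of the rack; leave alone.
- sauce_bottle: Loose sauce squeeze bottle, 60 mm across, 190 mm tall, origin under its centre; leave alone.
- bowl: Loose steel bowl, 100 mm across, 50 mm tall, origin under its centre; leave alone.
- bun_top (a point): Middle of the pale cut face of the open roll half (150 x 80 x 25 mm, fixed) that lies on a 15 mm thick plastic cutting board; the face is level, about 40 mm above the counter, z up.
There are look-alikes about, which are no part of the job. Several things look just like the caddy: the one meant starts farthest from the robot's base.

How it is judged (in metres and radians):
On the way, in this order (a step that is already met when the one before it is completed fails the run):
1. the tongs are lifted out of the caddy by the gripper (contact force between the fingers and tongs above 1 N and height (world z) of tongs_grip above 0.22 m and contact force between tongs and caddy below 0.1 N), for 0.2 s.
2. the egg is lifted clear of the rack in the jaws of the tongs (contact force between the fingers and tongs above 1 N and contact force between tongs and egg above 0.3 N and height (world z) of egg_center above 0.065 m and contact force between egg and rack below 0.05 N), for 0.2 s.
At the end, for the whole second after the job is handed in: The gripper holds the tongs (over 1 N, grip point over 0.2 m high) and the tongs alone hold the egg (over 0.3 N, slower than 0.03 m/s, in the jaws: over 110 mm from the grip point); the egg's centre is within 35 mm of the roll's middle seen from above and 50 to 150 mm above its cut face (contact force between the fingers and tongs above 1 N and contact force between tongs and egg above 0.3 N and horizontal distance between egg_center and bun_top below 0.035 m and z of egg_center in the frame of bun_top between 0.05 and 0.15 m and contact force between egg and the fingers below 0.05 N and linear speed of egg below 0.03 m/s and height (world z) of tongs_grip above 0.2 m and distance between tongs_grip and egg_center above 0.11 m); the arm keeps its last pose, push and grip.
It fails at once if the gripper or arm touches the egg (contact force between egg and the fingers above 0.5 N or contact force between egg and the arm above 0.5 N).
It fails at once if a tomato is moved over 15 mm (distance of any of tomato_a_center, tomato_b_center from where it was at the start of the episode above 0.015 m).
It fails at once if the bottle or the bowl is moved over 20 mm (distance of any of sauce_bottle, bowl from where it was at the start of the episode above 0.02 m).
It also fails if it takes over 48 s, if anything falls off the work surface, if the arm or the gripper's body presses on something with over 40 N, if the wrist force passes 120 N, or if a joint passes its speed limit or range.

## Working session

There is one attempt and no reset: what is moved stays moved. The work goes in short steps, Python scripts to look and compute and a tool call to move; the robot and the scene stay as the last step left them, time stands still between calls to the robot, and variables do not carry over. Pictures are saved under pics/ and viewed, at most 12 in all, crops included, and the job is handed in when it is done.

Besides the shell and the picture viewer there is one more tool, called after "Emit:" by a JSON object that holds its "fn" and its "kwargs", one argument or row to a line. move_arm: Moves the arm, as the interface text tells. Its arguments: {"type":"object","properties":{"series":{"type":"array"}},"required":["series"]}

```bash
mkdir -p pics
cat > h.py <<'E'
import numpy as np, cv2
from station import r
def cap(n,f):
    c=r.capture(n); cv2.imwrite(f,cv2.cvtColor(c["img"],cv2.COLOR_RGB2BGR)); 
    import pickle; pickle.dump(c,open(f+'.pkl','wb')); return c
def load(f):
    import pickle; return pickle.load(open(f+'.pkl','rb'))
def ray(c,u,v):
    R=cv2.Rodrigues(np.array(c["rvec"],float))[0]; t=np.array(c["tvec"],float).reshape(3)
    d=R.T@np.linalg.inv(np.array(c["camera_matrix"]))@np.array([u,v,1.]); return -R.T@t,d
def onz(c,u,v,z):
    o,d=ray(c,u,v); return o+d*(z-o[2])/d[2]
def proj(c,P):
    return cv2.projectPoints(np.array(P,float).reshape(-1,3),np.array(c["rvec"],float),np.array(c["tvec"],float),np.array(c["camera_matrix"],float),None)[0].reshape(-1,2)
E
python3 - <<'E'
from h import *
s=r.sense(); print(s)
for n in("top","scene"):
    c=cap(n,f"pics/{n}0.png"); print(n,ray(c,256,192)[0],ray(c,256,192)[1])
    cv2.imwrite(f"pics/{n}0b.png",cv2.resize(cv2.imread(f"pics/{n}0.png"),(800,600),interpolation=cv2.INTER_CUBIC))
E
```

```text
{'time_s': 0.0, 'joints': array([ 8.76961926e+01,  2.20896579e+01,  3.78899059e-01, -3.06983596e-02,
       -6.84126655e+01, -1.48162635e+01]), 'joint_velocities': array([-0.02608203, -0.01743369,  0.06034084, -0.05772006,  0.04626868,
       -0.02240316]), 'effort': array([-1.81046080e-04, -3.90670323e+01,  1.87407178e+01,  4.21989709e+00,
        1.09584627e-02, -1.94167155e-04]), 'tcp_pos': array([0.18379736, 0.59676949, 0.24646075]), 'ee_rot': array([[ 9.55631767e-01, -2.94563378e-01, -5.84394764e-04],
       [-2.94563949e-01, -9.55629391e-01, -2.13234162e-03],
       [ 6.96449368e-05,  2.20987502e-03, -9.99997556e-01]]), 'wrist_force': array([-0.31951493, -0.4240845 ,  0.74166592]), 'moment': array([0.04265419, 0.04719632, 0.01544891]), 'gripper_force': 0.0, 'gripper_width': 1.0031088153795293}
top [0.3257677  0.03603968 1.16249827] [ 1.58196445e-01 -7.04059763e-04 -9.87457411e-01]
scene [1.45334653 0.02471281 0.95066776] [-0.75515909 -0.00778263 -0.65564992]
```

View pics/top0b.png

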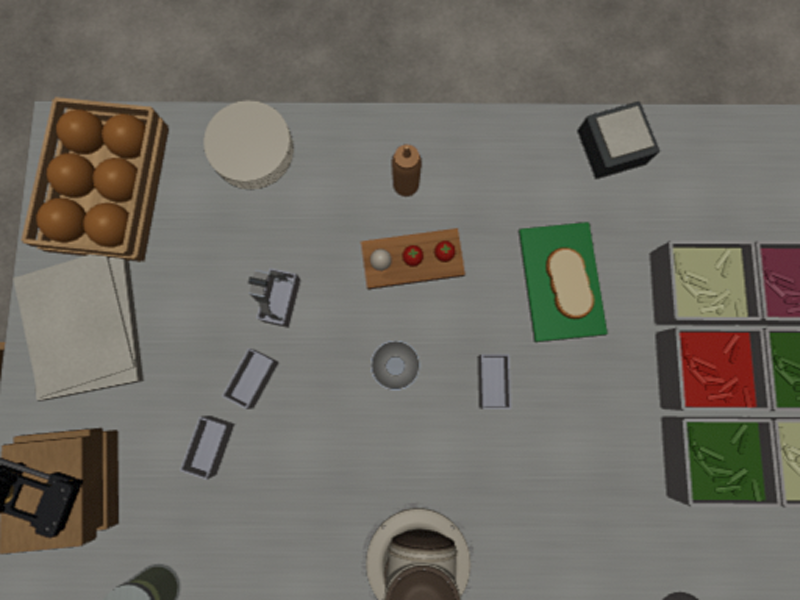

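View pics/scene0b.png

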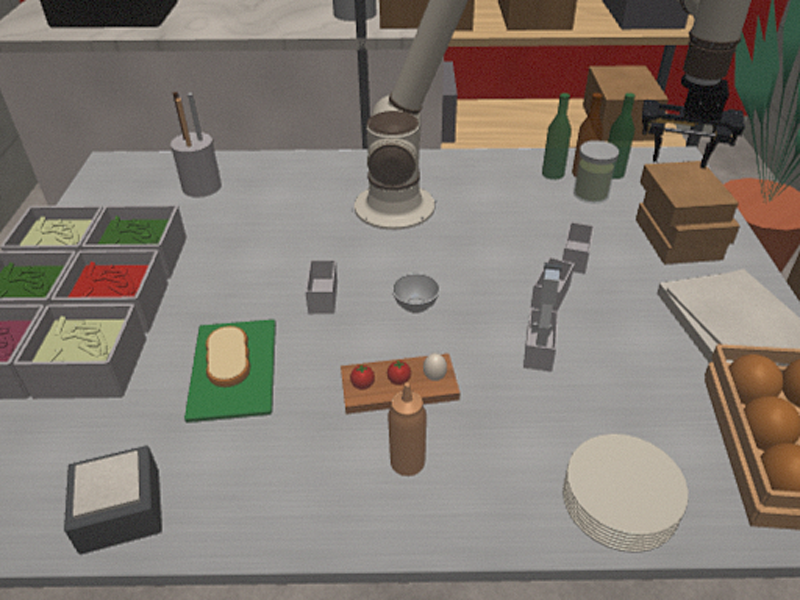

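The top view shows the tongs caddy at (283,298), egg (380,259), rack (413,257), roll (573,283), bottle (406,170) and bowl (396,365), all in the 800x600 scale. I'll take the coordinates next and check them with an overlay.

Run:
```python
from h import *
c=load("pics/top0.png"); k=.64
def P(u,v,z): return onz(c,u*k,v*k,z)
np.set_printoptions(precision=4,suppress=True)
hsv=cv2.cvtColor(c["img"],cv2.COLOR_RGB2HSV); H,S,V=[hsv[...,i].astype(int) for i in range(3)]
def blob(m,box,z,n):
    x0,y0,x1,y1=[int(b*k) for b in box]; mm=np.zeros_like(m,np.uint8); mm[y0:y1,x0:x1]=m[y0:y1,x0:x1]
    nn,l,st,ce=cv2.connectedComponentsWithStats(mm)
    i=1+np.argmax(st[1:,4]); print(n,st[i],ce[i],onz(c,*ce[i],z)); return l==i
blob(S<70,(362,240,396,280),.035,"egg")
red=((H<6)|(H>172))&(S>150)
blob(red,(398,235,430,275),.035,"tomA");blob(red,(431,235,465,270),.035,"tomB")
m=blob((H>8)&(H<25)&(S<130)&(V>120),(535,235,610,330),.04,"bun")
cn=max(cv2.findContours(m.astype(np.uint8),0,1)[0],key=len);print(cv2.minAreaRect(cn))
print("bottle",P(406,150,.19),"bowl",P(396,365,.05))
m=blob((H>8)&(H<22)&(S>80),(350,220,475,295),.02,"rack")
cn=max(cv2.findContours(m.astype(np.uint8),0,1)[0],key=len);b=cv2.boxPoints(cv2.minAreaRect(cn));print("rack corners",[P(*(q/k),.02) for q in b])
b=cv2.imread("pics/top0.png")
cv2.imwrite("pics/z1.png",cv2.resize(b[160:216,145:205],None,fx=10,fy=10,interpolation=cv2.INTER_CUBIC))
s=cv2.imread("pics/scene0.png")
a=cv2.resize(s[150:240,325:375],None,fx=6,fy=6,interpolation=cv2.INTER_CUBIC)
cv2.imwrite("pics/z1.png",np.hstack([cv2.resize(b[162:214,150:200],(500,520),interpolation=cv2.INTER_CUBIC),cv2.copyMakeBorder(a,0,0,0,0,0)[:520]]))
```

```text
egg [237 160  13  13 136] [243.1103 165.8309] [0.5907 0.0767 0.035 ]
tomA [258 157  13  13  96] [263.8125 163.6875] [0.5981 0.0107 0.035 ]
tomB [278 154  13  13  99] [284.1616 160.6768] [ 0.6083 -0.0543  0.035 ]
bun [352 160  28  42 843] [365.0486 180.3713] [ 0.5444 -0.3085  0.04  ]
((365.04998779296875, 180.3499755859375), (42.97583770751953, 21.838741302490234), 74.74488067626953)
bottle [0.7582 0.0257 0.19  ] bowl [0.3755 0.0425 0.05  ]
rack [ 231  146   67   39 1502] [263.8422 165.468 ] [0.5958 0.0103 0.02  ]
rack corners [array([0.633 , 0.1184, 0.02  ]), array([ 0.663, -0.085,  0.02 ]), array([ 0.5626, -0.0972,  0.02  ]), array([0.5334, 0.1035, 0.02  ])]
```

View pics/z1.png

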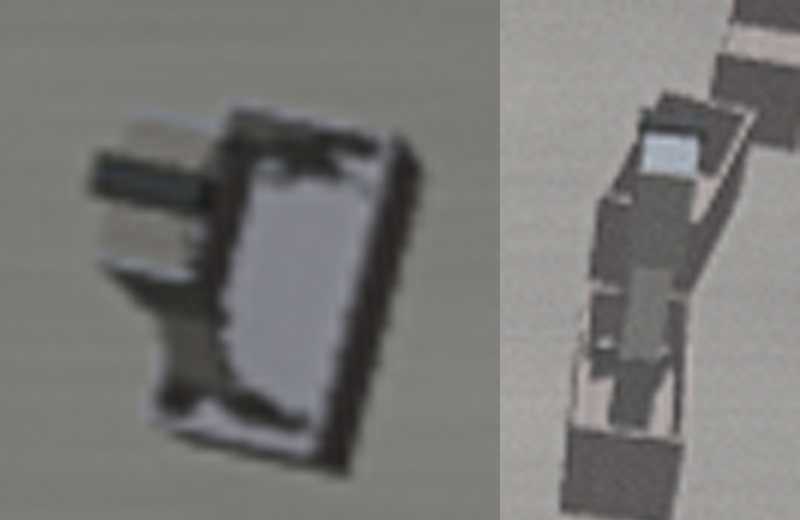

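The crop shows the caddy rim corners at about (228,105), (395,130), (325,460) and (150,420). The hinge bar is at about (92..215,176), and the tongs lean left only because of parallax.

Run:
```python
from h import *
np.set_printoptions(precision=4,suppress=True)
c=load("pics/top0.png"); C=lambda u,v,z: onz(c,150+u/10,162+v/10,z)
q=[C(*p,.06) for p in((228,105),(395,130),(325,460),(150,420))]
print(q,np.mean(q,0)); print("lens",[np.linalg.norm(q[i]-q[(i+1)%4]) for i in range(4)])
for a,b in((3,0),(2,1)): d=q[b]-q[a]; print("y ang from world x deg",np.degrees(np.arctan2(d[1],d[0])))
print("pin",C(92,178,.206),C(215,178,.206),C(152,178,.206))
# fit caddy rim by overlay
import itertools
def rect(x,y,a,w,h,z):
    ca,sa=np.cos(a),np.sin(a); return [[x+ca*p*h/2-sa*-s*w/2*-1, y+sa*p*h/2+ca*-s*w/2*-1, z] for p,s in((1,1),(1,-1),(-1,-1),(-1,1))]
s=load("pics/scene0.png")
m=np.mean(q,0)
for n,cc in(("top",c),("scene",s)):
    im=cv2.cvtColor(cc["img"],cv2.COLOR_RGB2BGR); f=8
    im=cv2.resize(im,None,fx=f,fy=f,interpolation=cv2.INTER_CUBIC)
    a=np.radians(-13)
    for z,w,h,col in((.06,.054,.104,(0,0,255)),(.0,.054,.104,(0,255,0)),(.212,.026,.05,(255,0,0))):
        pts=((proj(cc,rect(m[0],m[1],a,w,h,z))+.5)*f-.5).astype(int); cv2.polylines(im,[pts],True,col,1)
    o=proj(cc,[[m[0],m[1],.08]])[0]*f; x,y=int(o[0]),int(o[1])
    globals()[n]=im[y-290:y+290,x-195:x+195]
cv2.imwrite("pics/z2.png",np.hstack([top,scene]))
```

```text
[array([0.5625, 0.2941, 0.06  ]), array([0.5548, 0.2419, 0.06  ]), array([0.4518, 0.2597, 0.06  ]), array([0.4638, 0.3137, 0.06  ])] [0.5082 0.2774 0.06  ]
lens [np.float64(0.052733658700510506), np.float64(0.10457239374719442), np.float64(0.05537909289436276), np.float64(0.10061278498163292)]
y ang from world x deg -11.246210109107476
y ang from world x deg -9.768243497659975
pin [0.5109 0.2956 0.206 ] [0.5111 0.2626 0.206 ] [0.511  0.2795 0.206 ]
```

View pics/z2.png

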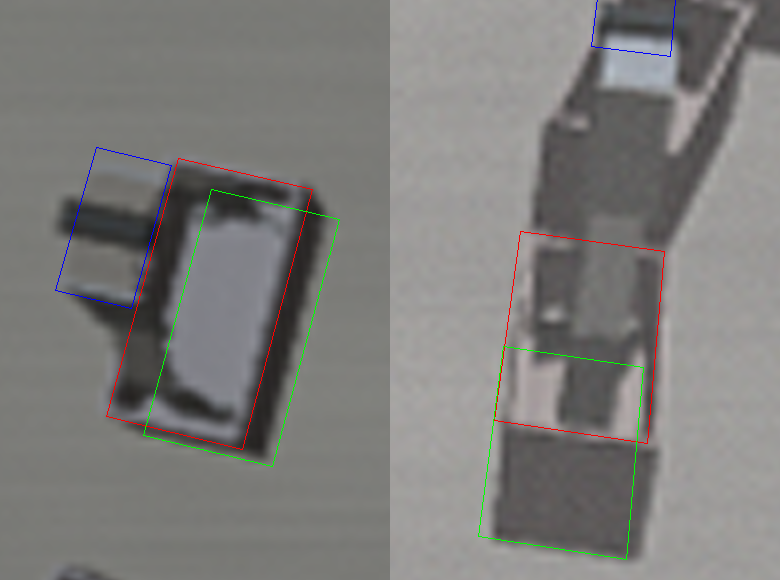

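Emit:
{"fn": "move_arm", "kwargs": {
  "series": [
    {"grip": 1,"xyz": [40,20,-84],"angular": [0,0,0.14]},
    {"grip": 1,"xyz": [80,41,-84],"angular": [0,0,0.28]},
    {"grip": 1,"xyz": [121,62,-84],"angular": [0,0,0.43]},
    {"grip": 1,"xyz": [162,83,-84],"angular": [0,0,0.57]},
    {"grip": 1,"xyz": [202,103,-84],"angular": [0,0,0.72]},
    {"grip": 1,"xyz": [243,124,-84],"angular": [0,0,0.86]},
    {"grip": 1,"xyz": [283,145,-84],"angular": [0,0,1.0]},
    {"grip": 1,"xyz": [324,166,-84],"angular": [0,0,1.15]},
    {"grip": 1,"xyz": [365,187,-84],"angular": [0,0,1.3]},
    {"grip": 1,"xyz": [405,207,-84],"angular": [0,0,1.44]}
  ]
}}

```text
time_s: 1.1
tcp_pos: [0.511, 0.2785, 0.3312]
ee_rot: [[-0.173, -0.985, -0.001], [-0.985, 0.173, -0.0], [0.0, 0.001, -1.0]]
wrist_force: [0.4, 1.2, 0.2]
gripper_width: 1.0
gripper_force: 0.0
```

Emit:
{"fn": "move_arm", "kwargs": {
  "series": [
    {"grip": 1,"xyz": [0,0,0],"angular": [0,0,0.0]},
    {"grip": 1,"xyz": [0,0,0],"angular": [0,0,0.0]},
    {"grip": 1,"xyz": [0,0,0],"angular": [0,0,0.0]}
  ]
}}

```text
time_s: 1.4
tcp_pos: [0.5096, 0.2806, 0.3312]
ee_rot: [[-0.166, -0.986, -0.001], [-0.986, 0.166, -0.0], [0.0, 0.001, -1.0]]
wrist_force: [0.0, -0.5, 0.7]
gripper_width: 1.0
gripper_force: 0.0
```

Run:
```python
from h import *
s=r.sense(); print(s["time_s"],s["joints"],s["tcp_pos"],s["ee_rot"],s["wrist_force"])
c=cap("wrist","pics/w1.png"); print(c["hand_eye"],c["camera_matrix"])
import pickle; pickle.dump(s,open("pics/w1.s","wb"))
```

```text
1.4 [ 4.47770752e+01  1.52054551e+01  2.46688096e+00 -2.19935924e-02
 -7.72992172e+01 -5.43345701e+01] [0.50955923 0.28064077 0.33119383] [[-1.66120465e-01 -9.86105195e-01 -7.31952224e-04]
 [-9.86105415e-01  1.66120649e-01 -1.98749164e-04]
 [ 3.17579962e-04  6.88765749e-04 -9.99999712e-01]] [ 0.04952919 -0.4918507   0.73486789]
[[ 8.47765875e-04 -9.59375421e-01 -2.82131323e-01  7.83591588e-02]
 [ 9.99999270e-01  5.70359525e-04  1.06537744e-03 -7.93138102e-04]
 [-8.61180643e-04 -2.82132020e-01  9.59375204e-01 -1.36751477e-01]
 [ 0.00000000e+00  0.00000000e+00  0.00000000e+00  1.00000000e+00]] [[291.80332613   0.         256.62608641]
 [  0.         291.80332613 187.08329313]
 [  0.           0.           1.        ]]
```

View pics/w1.png

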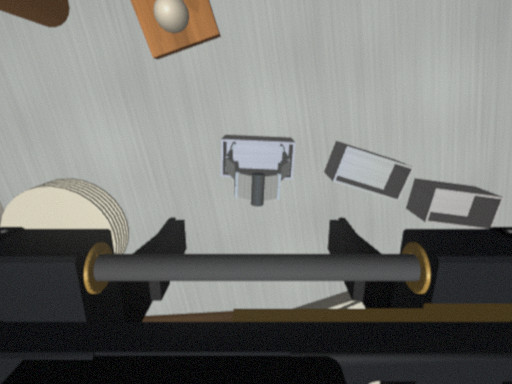

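The wrist view shows the pin bar running (258,172)–(258,206) at the end faces, the plates at u 235..281, and the caddy rim (222,137)–(294,138). The axes look well aligned.

```bash
cat >> h.py <<'E'
def wz(c,s,u,v,z):
    T=np.array(c["hand_eye"]); R=np.array(s["ee_rot"]); p=np.array(s["tcp_pos"])
    d=R@T[:3,:3]@np.linalg.inv(c["camera_matrix"])@np.array([u,v,1.]); o=p+R@T[:3,3]
    return o+d*(z-o[2])/d[2]
E
python3 - <<'E'
from h import *
import pickle
np.set_printoptions(precision=4,suppress=True)
c=load("pics/w1.png"); s=pickle.load(open("pics/w1.s","rb"))
R=s["ee_rot"]; p=s["tcp_pos"]
for n,u,v,z in(("pin hi",258,172,.208),("pin lo",258,206,.208),("plateL",235,190,.193),("plateR",281,190,.193),("rimTL",222,137,.06),("rimTR",294,138,.06),("egg",172,14,.041),("baseTL",222,137,.06)):
    w=wz(c,s,u,v,z); print(n,w,"tool",(R.T@(w-p))*1e3)
b=cv2.imread("pics/w1.png")[125:215,210:306]
cv2.imwrite("pics/z3.png",cv2.resize(b,None,fx=6,fy=6,interpolation=cv2.INTER_CUBIC))
E
```

```text
pin hi [0.506  0.2647 0.208 ] tool [ 16.2943   0.74   123.1995]
pin lo [0.5115 0.2973 0.208 ] tool [-16.7473   0.8119 123.1891]
plateL [0.5319 0.2824 0.193 ] tool [ -5.4983 -21.7848 138.1771]
plateR [0.4872 0.2899 0.193 ] tool [ -5.4813  23.5267 138.2083]
rimTL [0.552  0.2422 0.06  ] tool [ 30.7754 -48.4271 271.1703]
rimTR [0.4537 0.2601 0.06  ] tool [ 29.4641  51.5059 271.2387]
egg [0.5871 0.0779 0.041 ] tool [ 186.9604 -110.3819  290.1773]
baseTL [0.552  0.2422 0.06  ] tool [ 30.7754 -48.4271 271.1703]
```

View pics/z3.png

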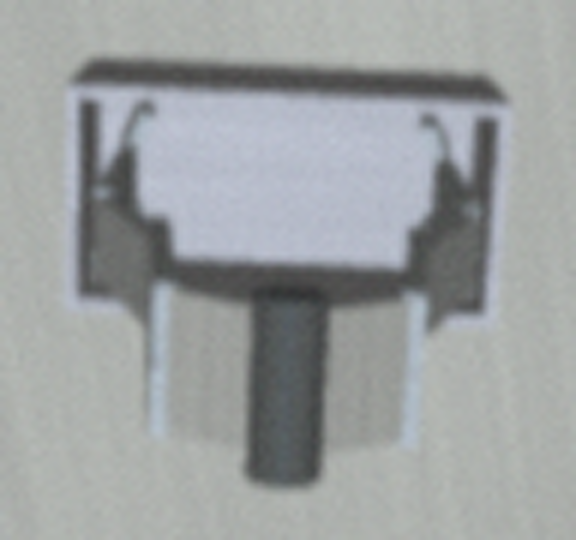

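Emit:
{"fn": "move_arm", "kwargs": {
  "series": [
    {"grip": 1,"xyz": [0,1,30],"angular": [0,0,0.035]},
    {"grip": 1,"xyz": [0,1,60],"angular": [0,0,0.035]},
    {"grip": 1,"xyz": [0,1,90],"angular": [0,0,0.035]},
    {"grip": 1,"xyz": [0,1,115],"angular": [0,0,0.035]},
    {"grip": 1,"xyz": [0,1,135],"angular": [0,0,0.035]},
    {"grip": 1,"xyz": [0,1,150],"angular": [0,0,0.035]},
    {"grip": 1,"xyz": [0,1,157],"angular": [0,0,0.035]},
    {"grip": 1,"xyz": [0,1,157],"angular": [0,0,0.035]},
    {"grip": 0.7,"xyz": [0,1,157],"angular": [0,0,0.035]},
    {"grip": 0.65,"xyz": [0,1,157],"angular": [0,0,0.035]}
  ]
}}

```text
time_s: 2.45
tcp_pos: [0.5094, 0.2811, 0.1757]
ee_rot: [[-0.201, -0.98, 0.002], [-0.98, 0.201, 0.001], [-0.002, -0.001, -1.0]]
wrist_force: [-0.1, -0.6, -0.2]
gripper_width: 0.892
gripper_force: 0.0
```

Emit:
{"fn": "move_arm", "kwargs": {
  "series": [
    {"grip": 0.62,"xyz": [0,0,0],"angular": [0,0,0]},
    {"grip": 0.58,"xyz": [0,0,0],"angular": [0,0,0]},
    {"grip": 0.55,"xyz": [0,0,0],"angular": [0,0,0]},
    {"grip": 0.55,"xyz": [0,0,0],"angular": [0,0,0]},
    {"grip": 0.55,"xyz": [0,0,0],"angular": [0,0,0]},
    {"grip": 0.55,"xyz": [0,0,0],"angular": [0,0,0]}
  ]
}}

```text
time_s: 3.05
tcp_pos: [0.5094, 0.2805, 0.1749]
ee_rot: [[-0.201, -0.979, 0.001], [-0.979, 0.201, 0.0], [-0.0, -0.001, -1.0]]
wrist_force: [1.0, -0.1, 1.2]
gripper_width: 0.554
gripper_force: 6.4
```

Emit:
{"fn": "move_arm", "kwargs": {
  "series": [
    {"grip": 0.55,"xyz": [0,0,-8],"angular": [0,0,0]},
    {"grip": 0.55,"xyz": [0,0,-20],"angular": [0,0,0]},
    {"grip": 0.55,"xyz": [0,0,-35],"angular": [0,0,0]},
    {"grip": 0.55,"xyz": [0,0,-50],"angular": [0,0,0]},
    {"grip": 0.55,"xyz": [0,0,-65],"angular": [0,0,0]},
    {"grip": 0.55,"xyz": [0,0,-80],"angular": [0,0,0]},
    {"grip": 0.55,"xyz": [0,0,-92],"angular": [0,0,0]},
    {"grip": 0.55,"xyz": [0,0,-100],"angular": [0,0,0]},
    {"grip": 0.55,"xyz": [0,0,-100],"angular": [0,0,0]},
    {"grip": 0.55,"xyz": [0,0,-100],"angular": [0,0,0]}
  ]
}}

```text
time_s: 4.05
tcp_pos: [0.5088, 0.2803, 0.2741]
ee_rot: [[-0.202, -0.979, -0.001], [-0.979, 0.202, -0.0], [0.0, 0.001, -1.0]]
wrist_force: [-0.6, 0.0, -1.4]
gripper_width: 0.553
gripper_force: 4.2
```

Run:
```python
from h import *
s=r.sense(); print(s["time_s"],s["joints"],s["tcp_pos"],s["wrist_force"],s["gripper_force"])
c=cap("wrist","pics/w2.png"); d=cap("scene","pics/s2.png")
cv2.imwrite("pics/v2.png",cv2.resize(np.hstack([cv2.imread("pics/w2.png")[:260,100:400],cv2.imread("pics/s2.png")[40:300,180:480]]),None,fx=1.33,fy=1.33))
```

```text
4.05 [ 4.48078747e+01  1.67658118e+01 -3.45738249e+00 -2.80591030e-02
 -6.98196389e+01 -5.64377086e+01] [0.50877409 0.28031848 0.27414477] [-0.63944756  0.04862117 -1.35578556] 4.191525354981422
```

View pics/v2.png

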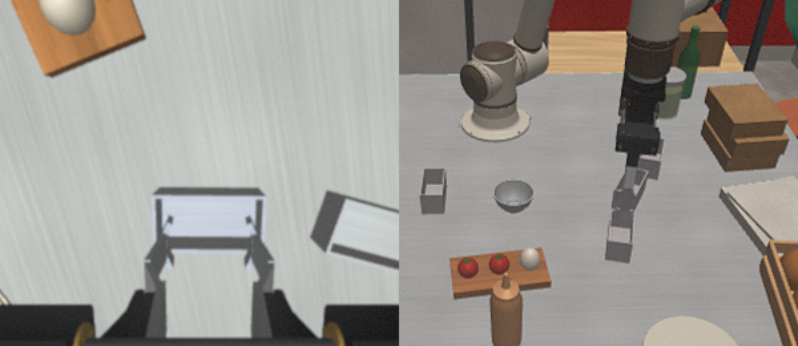

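Emit:
{"fn": "move_arm", "kwargs": {
  "series": [
    {"grip": 0.55,"xyz": [9,-6,0],"angular": [0,0,-0.02]},
    {"grip": 0.55,"xyz": [28,-18,0],"angular": [0,0,-0.05]},
    {"grip": 0.55,"xyz": [53,-34,0],"angular": [0,0,-0.1]},
    {"grip": 0.55,"xyz": [79,-51,0],"angular": [0,0,-0.15]},
    {"grip": 0.55,"xyz": [105,-68,0],"angular": [0,0,-0.2]},
    {"grip": 0.55,"xyz": [131,-85,0],"angular": [0,0,-0.25]},
    {"grip": 0.55,"xyz": [153,-99,0],"angular": [0,0,-0.3]},
    {"grip": 0.55,"xyz": [170,-110,0],"angular": [0,0,-0.33]},
    {"grip": 0.55,"xyz": [180,-116,0],"angular": [0,0,-0.35]},
    {"grip": 0.55,"xyz": [183,-118,0],"angular": [0,0,-0.35]}
  ]
}}

```text
time_s: 5.15
tcp_pos: [0.5878, 0.0761, 0.2736]
ee_rot: [[0.145, -0.989, -0.002], [-0.989, -0.145, -0.001], [0.0, 0.002, -1.0]]
wrist_force: [0.2, 0.3, -0.2]
gripper_width: 0.551
gripper_force: 4.2
```

Emit:
{"fn": "move_arm", "kwargs": {
  "series": [
    {"grip": 0.55,"xyz": [0,0,0],"angular": [0,0,0]},
    {"grip": 0.55,"xyz": [0,0,0],"angular": [0,0,0]},
    {"grip": 0.55,"xyz": [0,0,0],"angular": [0,0,0]},
    {"grip": 0.55,"xyz": [0,0,0],"angular": [0,0,0]}
  ]
}}

```text
time_s: 5.55
tcp_pos: [0.5876, 0.078, 0.2746]
ee_rot: [[0.147, -0.989, 0.0], [-0.989, -0.147, 0.0], [-0.0, -0.0, -1.0]]
wrist_force: [0.0, -0.1, -0.8]
gripper_width: 0.549
gripper_force: 4.2
```

Run:
```python
from h import *
import pickle
s=r.sense(); print(s["time_s"],s["joints"],s["tcp_pos"],s["wrist_force"],s["gripper_force"])
c=cap("wrist","pics/w3.png"); pickle.dump(s,open("pics/w3.s","wb")); d=cap("scene","pics/s3.png")
a=cv2.imread("pics/w3.png")[60:300,136:376]; b=cv2.imread("pics/s3.png")[100:280,190:340]
cv2.imwrite("pics/v3.png",np.hstack([cv2.resize(a,(480,480)),cv2.resize(b,(320,384))[:,:] if 0 else cv2.copyMakeBorder(cv2.resize(b,(320,384)),0,96,0,0,0)]))
```

```text
5.55 [ 2.32010182e+01  1.79041063e+01 -1.78216125e+00 -4.15400477e-03
 -7.03102927e+01 -1.47267079e+01] [0.58760712 0.07802162 0.27457873] [ 0.03555223 -0.05949277 -0.77376374] 4.191942438483238
```

View pics/v3.png

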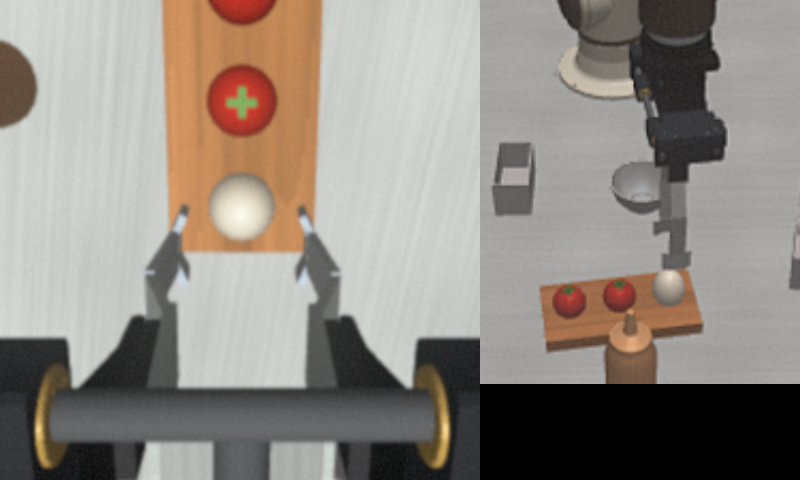

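The tongs straddle the egg column. The egg is at crop (242,208), i.e. pixel (257,164), and the jaw tips at (185,210) and (302,208) have their middle at 243.5.

Run:
```python
from h import *
import pickle
np.set_printoptions(precision=4,suppress=True)
c=load("pics/w3.png"); s=pickle.load(open("pics/w3.s","rb")); R=s["ee_rot"];p=s["tcp_pos"]
m=(cv2.cvtColor(c["img"],cv2.COLOR_RGB2HSV)[...,1]<75).astype(np.uint8)
sub=np.zeros_like(m); sub[140:190,235:280]=m[140:190,235:280]
n,l,st,ce=cv2.connectedComponentsWithStats(sub)
i=l[164,257]; print(st[i],ce[i]); 
for z in(.038,.041): 
    w=wz(c,s,*ce[i],z); print("egg",w,"tool mm",R.T@(w-p)*1e3)
T=np.linalg.inv(c["hand_eye"])
def pt(q): v=c["camera_matrix"]@(T[:3,:3]@np.array(q)+T[:3,3]); return v[:2]/v[2]
print("jaw edges expect",[((pt([x,y,z])-[136,60])*2).round(0) for x,y,z in((.0185,-.036,.164),(.0185,.036,.164),(.0185,-.036,.138),(.0185,.036,.138))])
```

```text
[240 147  33  34 860] [256.3384 163.0326]
egg [0.5883 0.0768 0.038 ] tool mm [  1.3101  -0.4895 236.5786]
egg [0.5884 0.0762 0.041 ] tool mm [  1.9309  -0.4893 233.5786]
jaw edges expect [array([173., 202.]), array([310., 202.]), array([167., 213.]), array([317., 213.])]
```

Emit:
{"fn": "move_arm", "kwargs": {
  "series": [
    {"grip": 0.55,"xyz": [1,0,8],"angular": [0,0,0]},
    {"grip": 0.55,"xyz": [1.5,0,22],"angular": [0,0,0]},
    {"grip": 0.55,"xyz": [1.5,0,36],"angular": [0,0,0]},
    {"grip": 0.55,"xyz": [1.5,0,50],"angular": [0,0,0]},
    {"grip": 0.55,"xyz": [1.5,0,62],"angular": [0,0,0]},
    {"grip": 0.55,"xyz": [1.5,0,72],"angular": [0,0,0]},
    {"grip": 0.55,"xyz": [1.5,0,79],"angular": [0,0,0]},
    {"grip": 0.55,"xyz": [1.5,0,82],"angular": [0,0,0]},
    {"grip": 0.55,"xyz": [1.5,0,82],"angular": [0,0,0]},
    {"grip": 0.55,"xyz": [1.5,0,82],"angular": [0,0,0]}
  ]
}}

```text
time_s: 6.65
tcp_pos: [0.5884, 0.076, 0.1931]
ee_rot: [[0.147, -0.989, 0.001], [-0.989, -0.147, 0.0], [-0.0, -0.001, -1.0]]
wrist_force: [0.5, -0.5, -0.4]
gripper_width: 0.551
gripper_force: 4.2
```

Run:
```python
from h import *
s=r.sense(); print(s["time_s"],s["tcp_pos"],s["wrist_force"],s["gripper_force"],s["gripper_width"])
cap("wrist","pics/w4.png"); cap("scene","pics/s4.png")
a=cv2.imread("pics/w4.png")[60:300,136:376]; b=cv2.imread("pics/s4.png")[150:300,200:325]
cv2.imwrite("pics/v4.png",np.hstack([cv2.resize(a,(400,400)),cv2.resize(b,(333,400))]))
```

```text
6.65 [0.5883609  0.07600106 0.1930869 ] [ 0.51026322 -0.4772408  -0.41641028] 4.192105159163475 0.5513644834477783
```

View pics/v4.png

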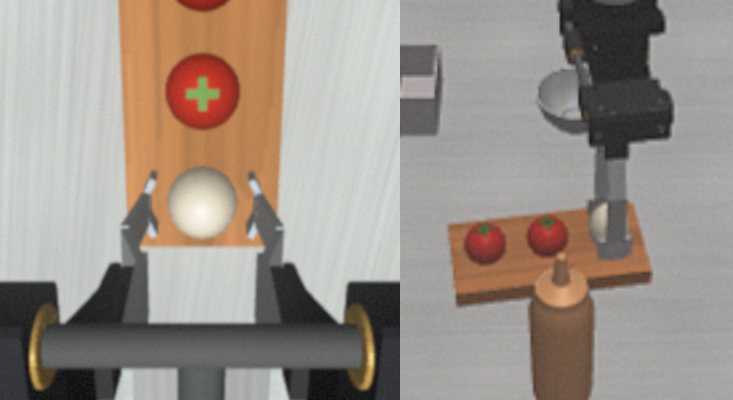

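The egg at crop (202,203) sits centred between the jaws, which span rows 175–235, so I'll close now.

Emit:
{"fn": "move_arm", "kwargs": {
  "series": [
    {"grip": 0.53,"xyz": [0,0,0],"angular": [0,0,0]},
    {"grip": 0.51,"xyz": [0,0,0],"angular": [0,0,0]},
    {"grip": 0.49,"xyz": [0,0,0],"angular": [0,0,0]},
    {"grip": 0.47,"xyz": [0,0,0],"angular": [0,0,0]},
    {"grip": 0.45,"xyz": [0,0,0],"angular": [0,0,0]},
    {"grip": 0.43,"xyz": [0,0,0],"angular": [0,0,0]},
    {"grip": 0.42,"xyz": [0,0,0],"angular": [0,0,0]},
    {"grip": 0.42,"xyz": [0,0,0],"angular": [0,0,0]},
    {"grip": 0.42,"xyz": [0,0,0],"angular": [0,0,0]},
    {"grip": 0.42,"xyz": [0,0,0],"angular": [0,0,0]}
  ]
}}

```text
time_s: 7.75
tcp_pos: [0.5882, 0.076, 0.1927]
ee_rot: [[0.147, -0.989, 0.0], [-0.989, -0.147, 0.0], [-0.0, -0.001, -1.0]]
wrist_force: [0.0, 0.9, -0.2]
gripper_width: 0.478
gripper_force: 30.0
```

Emit:
{"fn": "move_arm", "kwargs": {
  "series": [
    {"grip": 0.42,"xyz": [0,0,-3],"angular": [0,0,0]},
    {"grip": 0.42,"xyz": [0,0,-10],"angular": [0,0,0]},
    {"grip": 0.42,"xyz": [0,0,-20],"angular": [0,0,0]},
    {"grip": 0.42,"xyz": [0,0,-32],"angular": [0,0,0]},
    {"grip": 0.42,"xyz": [0,0,-45],"angular": [0,0,0]},
    {"grip": 0.42,"xyz": [0,0,-58],"angular": [0,0,0]},
    {"grip": 0.42,"xyz": [0,0,-70],"angular": [0,0,0]},
    {"grip": 0.42,"xyz": [0,0,-80],"angular": [0,0,0]},
    {"grip": 0.42,"xyz": [0,0,-86],"angular": [0,0,0]},
    {"grip": 0.42,"xyz": [0,0,-90],"angular": [0,0,0]}
  ]
}}

```text
time_s: 8.75
tcp_pos: [0.588, 0.0759, 0.2832]
ee_rot: [[0.146, -0.989, 0.0], [-0.989, -0.146, 0.0], [-0.0, -0.0, -1.0]]
wrist_force: [-0.6, 0.6, -2.1]
gripper_width: 0.477
gripper_force: 30.0
```

Run:
```python
from h import *
s=r.sense(); print(s["time_s"],s["tcp_pos"],s["wrist_force"],s["gripper_force"],s["gripper_width"])
cap("wrist","pics/w5.png"); cap("scene","pics/s5.png")
a=cv2.imread("pics/w5.png")[60:300,136:376]; b=cv2.imread("pics/s5.png")[150:300,200:325]
cv2.imwrite("pics/v5.png",np.hstack([cv2.resize(a,(400,400)),cv2.resize(b,(333,400))]))
b=np.array([.5444,-.3085,0]); d=b-s["tcp_pos"]; print("tool xy to bun mm",s["ee_rot"].T@d*1e3)
```

```text
8.75 [0.58801992 0.07594345 0.28317087] [-0.58040061  0.55994857 -2.13362179] 29.99868360813707 0.47687949526212814
tool xy to bun mm [373.9805595   99.58049642 283.03263085]
```

View pics/v5.png

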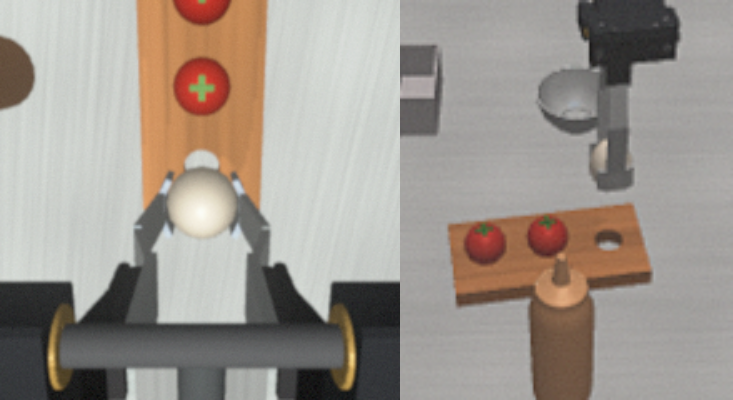

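Emit:
{"fn": "move_arm", "kwargs": {
  "series": [
    {"grip": 0.42,"xyz": [8,2,0],"angular": [0,0,0]},
    {"grip": 0.42,"xyz": [24,6,0],"angular": [0,0,0]},
    {"grip": 0.42,"xyz": [46,12,0],"angular": [0,0,0]},
    {"grip": 0.42,"xyz": [72,19,0],"angular": [0,0,0]},
    {"grip": 0.42,"xyz": [100,27,0],"angular": [0,0,0]},
    {"grip": 0.42,"xyz": [128,34,0],"angular": [0,0,0]},
    {"grip": 0.42,"xyz": [156,42,0],"angular": [0,0,0]},
    {"grip": 0.42,"xyz": [178,48,0],"angular": [0,0,0]},
    {"grip": 0.42,"xyz": [194,52,0],"angular": [0,0,0]},
    {"grip": 0.42,"xyz": [200,54,0],"angular": [0,0,0]}
  ]
}}

```text
time_s: 9.85
tcp_pos: [0.5632, -0.1319, 0.2823]
ee_rot: [[0.144, -0.99, -0.001], [-0.99, -0.144, -0.0], [0.0, 0.001, -1.0]]
wrist_force: [-0.2, -0.7, -1.1]
gripper_width: 0.472
gripper_force: 30.0
```

Emit:
{"fn": "move_arm", "kwargs": {
  "series": [
    {"grip": 0.42,"xyz": [8,2,0],"angular": [0,0,0]},
    {"grip": 0.42,"xyz": [24,6,0],"angular": [0,0,0]},
    {"grip": 0.42,"xyz": [46,12,0],"angular": [0,0,0]},
    {"grip": 0.42,"xyz": [72,19,0],"angular": [0,0,0]},
    {"grip": 0.42,"xyz": [100,27,0],"angular": [0,0,0]},
    {"grip": 0.42,"xyz": [126,34,0],"angular": [0,0,0]},
    {"grip": 0.42,"xyz": [148,40,0],"angular": [0,0,0]},
    {"grip": 0.42,"xyz": [164,44,0],"angular": [0,0,0]},
    {"grip": 0.42,"xyz": [171,46,0],"angular": [0,0,0]},
    {"grip": 0.42,"xyz": [174,46,0],"angular": [0,0,0]}
  ]
}}

```text
time_s: 10.85
tcp_pos: [0.5437, -0.3092, 0.2823]
ee_rot: [[0.146, -0.989, -0.0], [-0.989, -0.146, 0.0], [-0.0, 0.0, -1.0]]
wrist_force: [0.2, 0.0, -1.9]
gripper_width: 0.476
gripper_force: 30.0
```

Emit:
{"fn": "move_arm", "kwargs": {
  "series": [
    {"grip": 0.42,"xyz": [0,0,0],"angular": [0,0,0]},
    {"grip": 0.42,"xyz": [0,0,0],"angular": [0,0,0]},
    {"grip": 0.42,"xyz": [0,0,0],"angular": [0,0,0]},
    {"grip": 0.42,"xyz": [0,0,0],"angular": [0,0,0]},
    {"grip": 0.42,"xyz": [0,0,0],"angular": [0,0,0]},
    {"grip": 0.42,"xyz": [0,0,0],"angular": [0,0,0]}
  ]
}}

```text
time_s: 11.45
tcp_pos: [0.5439, -0.3085, 0.2826]
ee_rot: [[0.147, -0.989, 0.0], [-0.989, -0.147, -0.0], [0.0, -0.0, -1.0]]
wrist_force: [-0.1, -0.4, -1.7]
gripper_width: 0.473
gripper_force: 30.0
```

Run:
```python
from h import *
import pickle
s=r.sense(); print(s["time_s"],s["tcp_pos"],s["wrist_force"],s["gripper_force"],s["gripper_width"])
c=cap("wrist","pics/w6.png"); cap("scene","pics/s6.png")
T=np.linalg.inv(c["hand_eye"]); q=T[:3,:3]@np.array([0,0,.153])+T[:3,3]; v=c["camera_matrix"]@q; print("egg expected px in view",(v[:2]/v[2]-[136,60])/240*400)
a=cv2.imread("pics/w6.png")[60:300,136:376]; b=cv2.imread("pics/s6.png")[140:290,90:215]
cv2.imwrite("pics/v6.png",np.hstack([cv2.resize(a,(400,400)),cv2.resize(b,(333,400))]))
```

```text
11.45 [ 0.54391225 -0.30850824  0.28264818] [-0.11443261 -0.36792025 -1.70798993] 29.998720278963447 0.47333482907056396
egg expected px in view [201.33204263 201.34124493]
```

View pics/v6.png

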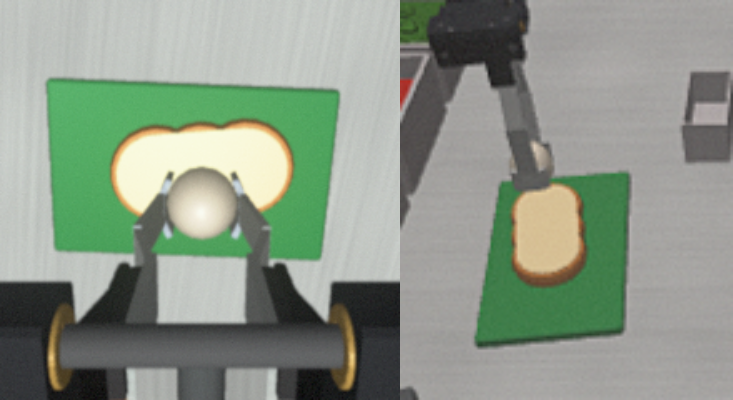

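The egg is gripped at crop (201,202), exactly where it should be. The roll's middle is at (201,172), and the offset is the expected parallax of a face 9 cm lower. I'm handing in.

```bash
python3 -c "
from station import r
print(r.finish_job())"
```

```text
the job is handed in; nothing more can be done
None
```

The job is handed in at about 11.5 s: the egg is gripped in the tongs, held still about 9 cm above the middle of the roll, with tomatoes, bottle and bowl left alone; no verdict was returned.

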